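# Clear the solder reel and tilt the board for inspection

## Robot

A 6-joint arm with a two-finger parallel gripper is mounted at the origin on the work surface. World frame = base frame: x ahead of the robot, y to its left, z up, the work surface at z = 0. Lengths are in mm, angles in rad, forces in N, time in s.
With the tool pointing down it reaches from about 300 to 775 mm from the base axis. Payload 14.6 kg.
Tool frame: the origin (TCP) lies between the finger pads; the fingertips stand manip.nose_length ahead of it and the grasp point (between the pads) lies 11 mm behind it (manip.nose_length is the distance from the TCP to the fingertips, in mm); z points along the fingers, y is the line along which they close (so a half turn about z gives the same grasp; the last joint's range is limited). The gripper opens to 94 mm and grips with 3 to 60 N. Pads are 16 mm wide; open, the fingers measure 119 mm over their backs; the gripper's body (75 mm by 177 mm) begins 78 mm behind the grasp point.
Start: joints at [1.097, 0.3, 1.521, -0, 1.321, -0.067], TCP at [217.616, 505.106, 187.246] pointing down, gripper open.
Joint ranges: [-3.03, 3.03], [-0.79, 2.21], [0.23, 2.52], [-1.04, 4.18], [0, 3.07], [-2.55, 2.55]. Speed limits (rad/s): [2.22, 2.22, 2.57, 3.14, 3.14, 3.14].

## Interface

Orientations are given as [roll, pitch, yaw] about the fixed x, y, z axes, in that order (R = Rz(yaw) Ry(pitch) Rx(roll)).
In Python, from cell import manip, cams, job gives the robot as it stands.
- The arm moves only by the tool jog_arm, never from a script. Its argument "commands" is a list of rows, each an object of numbers: "dx", "dy", "dz": the shift along the tool's x, y, z each as a share of 40 mm, from -1 to 1; "ax", "ay", "az": the turn, a rotation vector about the tool's x, y, z each as a share of 10 degrees, from -1 to 1; "gripper": the closure, from 0 (fully open) to 1 (shut). A call has 1 to 10 rows; each row shifts and turns the commanded pose from where the row before left it, along the tool's axes as they then stand; what a row does not reach is not made up. A row lasts 1/8 s, in which the tool goes at most 62.5 mm and 10.7 degrees, less where a joint would pass 70% of its speed; a pose out of reach is approached as far as the arm can. A call with a number of a shift or a turn outside -1 to 1 is refused whole. A call with a gripper value outside its range is refused whole. The fingers move at their own pace and stop on an object; "squeeze" is the grip in N (left out, the last holds). Time passes only in rows, so rows that do not move let the fingers close. It gives the time, the measured TCP pose, the force, the opening and the grip force at its end, in the units of the state.
- manip.read_state(): the state, without advancing time (a new reading comes with each control period).
- cams.camera(name): name is "scene" or "top" or "wrist"; returns a dict with "image" (384x512x3 uint8, red, green, blue), "fx", "fy", "cx", "cy" (pixels), "dist_coeffs" ([k1, k2, p1, p2, k3] as OpenCV has them; the pictures are not rectified), "world_to_cam" (4x4, takes a point from world to camera coordinates). Camera axes: x right, y down, z forward; pixel columns grow to the right and rows downward; lengths in mm; the calibration is good to about 2 mm. A picture is of the moment at which its call begins. There is no depth.
- job.sign_off(): hands the job in; it is judged then, once.
The state is a dict: "clock": time; "joints": joint angles; "qd": joint speeds; "effort": joint torques, N m; "eef_pos": TCP position; "eef_rot": TCP orientation; "wrist_force": force on the tool from outside, world axes, zero at the start; "moment": the same for the moment, N m; "finger_gap": finger opening in mm; "finger_force": force on a finger pad.
Only numpy, scipy, OpenCV 4.12 (cv2) and the standard library are available. Lean on these libraries where they do the work, as an engineer would, in place of code of your own. Each camera call takes 0.05 s, during which the arm holds its last target. There are 200 camera calls.

## Task

Someone has left a black solder reel standing on the circuit board of the tilting board stand. Take it off and set it down upright, without dropping it, in the orange tray; only then fold the board up by its blue handle bar until it lies at the same angle as the red pointer at the side of the stand, and leave it there. Leave the pointer and everything else on the bench where it is.

Things in the scene. Friction and masses are not known exactly. Their poses are not given: they have to be found in the camera images.
- reel: solder reel, a black-flanged cylinder wound with silver wire, 58 mm diameter, 65 mm tall, 0.25 to 0.5 kg, standing on the board at the start; origin at the centre of its underside, z along its axis
- reel_tray: shallow orange tray, fixed, 140 x 140 mm outside, walls 18 mm high and 4 mm thick, floor about 4 mm thick; origin at the centre of its underside
- stand: tilting board stand, fixed: steel base 210 x 240 x 10 mm carrying a hinged panel with green circuit board, 150 x 180 x 8 mm; lying flat, the board's top is 58 mm above the bench (chips and connectors along its edges up to 8 mm more). Origin under the base at bench height; +x points from handle bar to hinge, z up. Hinge axis parallel to y at x = +90 mm, z = 50 mm
- panel (a joint): angle of the hinged panel in rad: 0 lying flat; it grows as the handle edge is folded up; the hinge is stiff and stays where it is left (about 7 N at the bar to raise it); stop at 1.5
- panel_hinge (a point): point on the hinge axis in the middle of the panel's far edge; axes turn with the panel (at angle 0 as the stand's)
- panel_bar (a point): centre of the blue handle bar: 12 mm diameter, along y, 104 mm long with 82 mm clear between its two arms, 40 mm out from the panel's near edge, 190 mm from the hinge axis (and 4 mm above the panel's underside); at angle 0 it is 54 mm above the bench, at x = -100 mm in the stand's frame. Axes turn with the panel
- pointer (a joint): angle of the red pointer in rad, in the same sense and about the same axis as the panel's: 0 lying flat, growing upward; set somewhere between 0.6 and 0.95; stiff
- pointer_tip (a point): free end of the red pointer, a bar 130 mm long (its tip up to 160 mm above the bench), 12 mm wide and 5 mm thick beside the panel, at y = +126 mm in the stand's frame, turning about the panel's hinge axis; axes turn with the pointer
- meter: yellow multimeter, fixed, 170 x 88 mm, 47 mm tall, lying; origin at the centre of its underside
- flux_bottle: white plastic flux bottle with a red cap, 52 mm diameter, 120 mm tall, standing; origin at the centre of its underside
- wire_reel: low white reel of copper wire, lying flat, 90 mm diameter, 28 mm tall; origin at the centre of its underside
- screwdriver: screwdriver with red handle, 180 mm long, lying; origin under its middle, x along it
- pliers: pliers with blue handles, 150 mm long, 60 mm wide, 12 mm tall, lying; origin near their middle, x along them
- mug: blue mug, 80 mm diameter, 90 mm tall; origin at the centre of its underside, handle towards its +y
- jar: amber glass jar with black lid, 72 mm diameter, 75 mm tall; origin at the centre of its underside
Not all that is in view belongs to the job. What is shaped like the reel but pink or yellow is not meant.

How it is judged (in metres and radians):
On the way:
1. the reel stands upright in the orange tray, released, with the panel still flat (x of reel in the frame of reel_tray between -0.045 and 0.045 m and y of reel in the frame of reel_tray between -0.045 and 0.045 m and z of reel in the frame of reel_tray between -0.005 and 0.012 m and angle between reel's own z axis and vertical below 0.12 rad and linear speed of reel below 0.02 m/s and contact force between the fingers and reel below 0.2 N and value of joint panel below 0.1 rad), for 0.2 s.
At the end, for the whole second after the job is handed in: The reel stands upright (within 0.12 rad) on the floor of the orange tray, its centre within 45 mm of the tray's centre along each side, released and at rest; the panel is at rest at the pointer's angle within 0.09 rad (5 degrees) (x of reel in the frame of reel_tray between -0.045 and 0.045 m and y of reel in the frame of reel_tray between -0.045 and 0.045 m and z of reel in the frame of reel_tray between -0.005 and 0.012 m and angle between reel's own z axis and vertical below 0.12 rad and linear speed of reel below 0.02 m/s and contact force between the fingers and reel below 0.2 N and angle between the x axis of panel_bar and the x axis of pointer_tip, either way round below 0.09 rad and velocity of joint panel between -0.05 and 0.05 rad/s); the robot touches nothing.
It fails at once if the panel is folded up (over 0.15 rad) while the reel is not standing in the tray (value of joint panel above 0.15 rad and not (x of reel in the frame of reel_tray between -0.045 and 0.045 m and y of reel in the frame of reel_tray between -0.045 and 0.045 m and z of reel in the frame of reel_tray between -0.005 and 0.012 m and angle between reel's own z axis and vertical below 0.12 rad)).
It fails at once if the reel is dropped (falls free of the fingers at over 0.7 m/s, some 25 mm) (linear speed of reel above 0.7 m/s and contact force between the fingers and reel below 0.2 N).
It fails at once if the pointer is moved (tip over 8 mm) (distance of pointer_tip from where it was at the start of the episode above 0.008 m).
It fails at once if a bystander is pushed more than 30 mm (distance of any of flux_bottle, wire_reel, screwdriver, pliers, mug, jar from where it was at the start of the episode above 0.03 m).
It also fails if it takes over 59 s, if anything falls off the work surface, if the arm or the gripper's body presses on something with over 40 N, if the wrist force passes 120 N, or if a joint passes its speed limit or range.

## Working session

There is one attempt and no reset: what is moved stays moved. The work goes in short steps, Python scripts to look and compute and a tool call to move; the robot and the scene stay as the last step left them, time stands still between calls to the robot, and variables do not carry over. Pictures are saved under pics/ and viewed, at most 10 in all, crops included, and the job is handed in when it is done.

Besides the shell and the picture viewer there is one more tool, called after ">>>" as name(argument=value, ...) on one line, values as JSON. jog_arm: Moves the arm, as the interface text tells. Shift numbers are shares of 40 mm and turn numbers shares of 10 degrees, none past 1 either way. Its arguments: {"type":"object","properties":{"commands":{"type":"array"},"squeeze":{"type":"number"}},"required":["commands"]}

```bash
mkdir -p pics; cat > h.py <<'E'
import numpy as np, cv2
from cell import manip, cams, job
def K(c): return np.array([[c['fx'],0,c['cx']],[0,c['fy'],c['cy']],[0,0,1.]])
def ray(c,uv):
    p=cv2.undistortPoints(np.array([[uv]],float),K(c),np.array(c['dist_coeffs'],float))[0,0]
    T=np.array(c['world_to_cam']);R=T[:3,:3];o=-R.T@T[:3,3];d=R.T@np.array([p[0],p[1],1]);return o,d/np.linalg.norm(d)
def onz(c,uv,z):
    o,d=ray(c,uv);return o+d*(z-o[2])/d[2]
def proj(c,P):
    T=np.array(c['world_to_cam']);r,_=cv2.Rodrigues(T[:3,:3])
    return cv2.projectPoints(np.array(P,float).reshape(-1,1,3),r,T[:3,3],K(c),np.array(c['dist_coeffs'],float))[0][:,0]
def two(c1,u1,c2,u2):
    o1,d1=ray(c1,u1);o2,d2=ray(c2,u2)
    s=np.linalg.lstsq(np.c_[d1,-d2],o2-o1,rcond=None)[0]
    a=o1+s[0]*d1;b=o2+s[1]*d2;return (a+b)/2,np.linalg.norm(a-b)
def save(c,n): cv2.imwrite('pics/'+n+'.png',cv2.cvtColor(c['image'],cv2.COLOR_RGB2BGR))
E
python3 - <<'E'
from h import *
import pickle
C={n:cams.camera(n) for n in('top','scene')}
pickle.dump(C,open('c0.pkl','wb'))
for n in C: save(C[n],n+'0')
print(manip.read_state(),manip.nose_length)
for n in C:
    o,d=ray(C[n],(256,192));print(n,o,d)
E
```

```text
{'clock': 0.1, 'joints': array([ 1.09740049e+00,  3.00393437e-01,  1.52151585e+00, -1.71590101e-06,
        1.32070492e+00, -6.65919890e-02]), 'qd': array([-0.00026542, -0.00275159, -0.00140783,  0.00077178, -0.0005267 ,
       -0.00073478]), 'effort': array([ 9.63531529e-04, -5.32637930e+01, -3.53288198e+01,  7.10535957e-02,
        2.33821169e-02, -9.21742981e-05]), 'eef_pos': array([217.50467328, 504.8880597 , 186.75653493]), 'eef_rot': array([-3.14057325e+00, -6.63185367e-05,  2.73478920e+00]), 'wrist_force': array([ 0.8116268 , -0.12673171, -0.17477337]), 'moment': array([-0.00294646, -0.02867295, -0.00362082]), 'finger_force': 0.0, 'finger_gap': 94.12330088621862} 8.0
top [ 424.09925306    2.31048777 1187.47972262] [ 0.13360154 -0.01847336 -0.99086294]
scene [1252.21327283 -885.71216236 1202.63304199] [-0.42806536  0.54728575 -0.71919285]
```

View pics/top0.png

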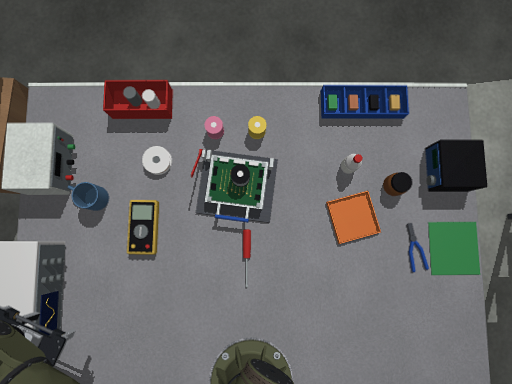

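View pics/scene0.png

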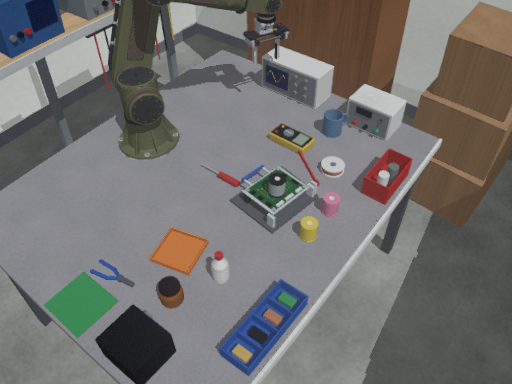

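The top view shows the reel on the board at (240,174), the orange tray at (353,217), the blue bar at (232,218) and the red pointer at (197,163). In the scene view the reel is at (277,184) and the pointer at (309,167). There are three reel-shaped things in the top view: black at (240,174), pink at (214,125) and yellow at (257,125). Only the black one with silver wire, standing on the board, fits the description, so I'll check it in a crop.

```bash
python3 - <<'E'
from h import *
import pickle
C=pickle.load(open('c0.pkl','rb'))
a=cv2.resize(C['top']['image'][135:235,180:280],(400,400),interpolation=cv2.INTER_CUBIC)
b=cv2.resize(C['scene']['image'][135:235,235:335],(400,400),interpolation=cv2.INTER_CUBIC)
cv2.imwrite('pics/crop.png',np.hstack([a,b])[:,:,::-1])
for n in C:
    im=C[n]['image'];hsv=cv2.cvtColor(im,cv2.COLOR_RGB2HSV)
    for nm,lo,hi in(('orange',(5,170,120),(14,255,255)),('blue',(108,150,60),(125,255,255)),('red',(0,150,80),(4,255,255)),('red2',(172,150,80),(180,255,255)),('green',(50,100,30),(85,255,200))):
        m=cv2.inRange(hsv,lo,hi)
        for c in cv2.findContours(m,cv2.RETR_EXTERNAL,cv2.CHAIN_APPROX_NONE)[0]:
            if cv2.contourArea(c)>25: print(n,nm,cv2.contourArea(c),np.round(cv2.minAreaRect(c)[0],1),np.round(cv2.boxPoints(cv2.minAreaRect(c)),1).tolist())
E
```

```text
top orange 1537.5 [353.1 217. ] [[326.8999938964844, 202.0], [367.0, 190.1999969482422], [379.29998779296875, 232.0], [339.20001220703125, 243.8000030517578]]
top blue 129.0 [416.8 255. ] [[405.5, 242.3000030517578], [421.3999938964844, 238.60000610351562], [428.20001220703125, 267.70001220703125], [412.20001220703125, 271.3999938964844]]
top blue 70.5 [231.5 217.8] [[214.6999969482422, 217.0], [215.1999969482422, 213.89999389648438], [248.1999969482422, 218.60000610351562], [247.8000030517578, 221.6999969482422]]
top blue 2639.5 [364.5 101.5] [[321.0, 86.0], [408.0, 86.0], [408.0, 117.0], [321.0, 117.0]]
top red 181.0 [246.5 243.5] [[243.0, 230.0], [250.0, 230.0], [250.0, 257.0], [243.0, 257.0]]
top red 36.5 [357.8 157.8] [[353.0, 158.0], [358.0, 153.0], [362.5, 157.5], [357.5, 162.5]]
top red 30.5 [196.4 162. ] [[190.5, 174.5], [199.5, 148.5], [202.1999969482422, 149.39999389648438], [193.1999969482422, 175.39999389648438]]
top red 1989.5 [137.  99.] [[103.0, 80.0], [171.0, 80.0], [171.0, 118.0], [103.0, 118.0]]
top green 2430.5 [454. 248.] [[429.0, 222.0], [479.0, 222.0], [479.0, 
[... 1355 characters left out ...]
[356.1000061035156, 187.39999389648438], [390.8999938964844, 143.0], [416.1000061035156, 162.8000030517578], [381.29998779296875, 207.10000610351562]]
scene green 164.5 [286.8 299.8] [[276.3999938964844, 299.20001220703125], [282.70001220703125, 290.3999938964844], [297.1000061035156, 300.5], [290.8999938964844, 309.29998779296875]]
scene green 2374.5 [ 80.7 302.7] [[43.79999923706055, 304.79998779296875], [86.0, 266.1000061035156], [117.5999984741211, 300.6000061035156], [75.30000305175781, 339.29998779296875]]
scene green 312.0 [276.2 188.2] [[249.1999969482422, 188.0], [285.6000061035156, 162.8000030517578], [303.29998779296875, 188.3000030517578], [266.8999938964844, 213.60000610351562]]
```

View pics/crop.png

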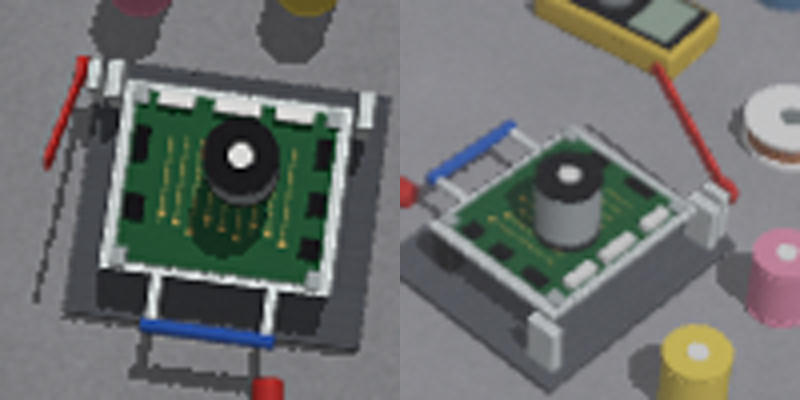

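Confirmed: the black-flanged reel with silver wire stands on the board, with its top centre at top (240,174.2) and scene (277.5,178.7). The pointer tip is at top (191.8,176.2) and scene (299.2,151.5).

```bash
python3 - <<'E'
from h import *
import pickle
np.set_printoptions(suppress=True,precision=1)
C=pickle.load(open('c0.pkl','rb'));t,s=C['top'],C['scene']
print('reel',onz(t,(240,174.2),123),onz(s,(277.5,178.7),123),two(t,(240,174.2),s,(277.5,178.7)))
print('tray t',onz(t,(353.1,217),18)); 
for p in [(326.9,202),(367,190.2),(379.3,232),(339.2,243.8)]: print(onz(t,p,18))
b1,b2=onz(t,(215,215.5),56),onz(t,(248,220.2),56)
print('bar',b1,b2,(b1+b2)/2,np.linalg.norm(b1-b2))
y=(b1-b2)/np.linalg.norm(b1-b2);x=np.array([y[1],-y[0],0]);print('yaw stand',np.arctan2(x[1],x[0]))
O=(b1+b2)/2+100*x;O[2]=0;print('stand origin',O)
for k,q in(('green',(236.5,181.4)),):print(k,onz(t,q,58))
P,e=two(t,(191.8,176.2),s,(299.2,151.5));Q,e2=two(t,(200.5,150),s,(318.2,183.2))
print('tip',P,e,'hinge',Q,e2,'len',np.linalg.norm(P-Q))
loc=lambda P:np.array([(P-O)@x,(P-O)@y,P[2]])
print(loc(P),loc(Q)); p=loc(P); print('angle',np.arctan2(p[2]-50,90-p[0]),np.hypot(p[2]-50,90-p[0]))
for n,uv in(('top',[(191.8,176.2),(200.5,150)]),('scene',[(299.2,151.5),(318.2,183.2)])):
  for q in uv:
    o,d=ray(C[n],q);tt=((O+126*y-o)@y)/(d@y);l=loc(o+tt*d);print(n,l,np.arctan2(l[2]-50,90-l[0]),np.hypot(l[2]-50,90-l[0]))
E
```

```text
reel [620.6  29.1 123. ] [628.7  28.2 123. ] (array([623.7,  31. , 117.2]), np.float64(5.250570612067916))
tray t [ 499.5 -329.7   18. ]
[ 548.3 -246.9   18. ]
[ 585.9 -378.5   18. ]
[ 451.1 -412.    18. ]
[ 414.9 -281.9   18. ]
bar [504.4 107.8  56. ] [489.3   6.4  56. ] [496.9  57.1  56. ] 102.48222945799472
yaw stand -0.14738767678977888
stand origin [595.8  42.4   0. ]
green [609.9  41.6  58. ]
tip [615.2 170.3 136.9] 6.429725747217138 hinge [713.4 156.7  51.2] 3.5226416770242333 len 131.0533861582554
[  0.4 129.3 136.9] [ 99.6 130.3  51.2]
angle 0.7702474759501099 124.78456091584087
top [ -2.3 126.  141.1] 0.7788895715589493 129.66464004436884
top [ 94.5 126.   68. ] 1.8160177275415315 18.56999390376674
scene [  7.1 126.  144.1] 0.848825785406843 125.376883353511
scene [104.7 126.   58.4] 2.6204809674836262 16.893057697491635
```

>>> jog_arm(commands=[{"az":0.94,"gripper":0},{"az":0.94,"gripper":0},{"az":0.94,"gripper":0},{"az":0.94,"gripper":0},{"az":0.94,"gripper":0},{"az":0.94,"gripper":0},{"az":0.94,"gripper":0},{"az":0.94,"gripper":0}])

```text
schema error: expected keys dx, dy, dz, ax, ay, az, gripper
```

>>> jog_arm(commands=[{"dx":-0.85,"dy":0.98},{"dx":-0.85,"dy":0.98},{"dx":-0.85,"dy":0.98},{"dx":-0.85,"dy":0.98},{"dx":-0.85,"dy":0.98},{"dx":-0.85,"dy":0.98},{"dx":-0.85,"dy":0.98},{"dx":-0.85,"dy":0.98},{"dx":-0.85,"dy":0.98},{"dx":0,"dy":0}])

```text
schema error: expected keys dx, dy, dz, ax, ay, az, gripper
```

```bash
python3 - <<'E'
from h import *
import pickle
c=cams.camera('wrist');pickle.dump(c,open('w1.pkl','wb'));save(c,'w1')
print(ray(c,(256,192)),proj(c,[[622,29,123]]))
E
```

```text
(array([150.96688885, 533.48990462, 385.74330158]), array([ 0.24522485, -0.09515212, -0.96478539])) [[ 70.26242111 548.42040877]]
```

View pics/w1.png

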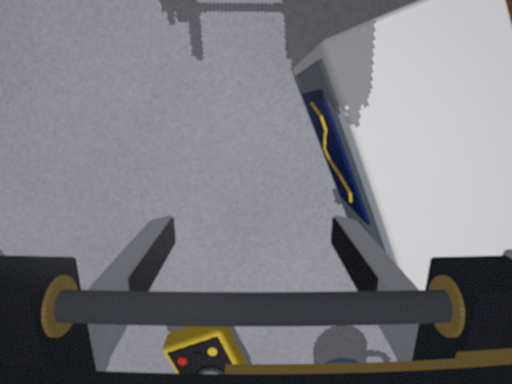

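The moves were refused because every key is required, so the wrist view shows only the start pose: both fingers at the bottom and the oscilloscope at the right. I'll send the rows again with all the keys.

>>> jog_arm(commands=[{"dx":0,"dy":0,"dz":0,"ax":0,"ay":0,"az":0.94,"gripper":0},{"dx":0,"dy":0,"dz":0,"ax":0,"ay":0,"az":0.94,"gripper":0},{"dx":0,"dy":0,"dz":0,"ax":0,"ay":0,"az":0.94,"gripper":0},{"dx":0,"dy":0,"dz":0,"ax":0,"ay":0,"az":0.94,"gripper":0},{"dx":0,"dy":0,"dz":0,"ax":0,"ay":0,"az":0.94,"gripper":0},{"dx":0,"dy":0,"dz":0,"ax":0,"ay":0,"az":0.94,"gripper":0},{"dx":0,"dy":0,"dz":0,"ax":0,"ay":0,"az":0.94,"gripper":0},{"dx":0,"dy":0,"dz":0,"ax":0,"ay":0,"az":0.94,"gripper":0},{"dx":0,"dy":0,"dz":0,"ax":0,"ay":0,"az":0,"gripper":0}])

```text
clock: 1.27
eef_pos: [217.6, 505.0, 187.1]
eef_rot: [-3.141, 0.0, 1.423]
wrist_force: [-0.2, -0.1, -0.3]
finger_gap: 94.0
finger_force: 0.0
```

>>> jog_arm(commands=[{"dx":-0.85,"dy":0.98,"dz":0,"ax":0,"ay":0,"az":0,"gripper":0},{"dx":-0.85,"dy":0.98,"dz":0,"ax":0,"ay":0,"az":0,"gripper":0},{"dx":-0.85,"dy":0.98,"dz":0,"ax":0,"ay":0,"az":0,"gripper":0},{"dx":-0.85,"dy":0.98,"dz":0,"ax":0,"ay":0,"az":0,"gripper":0},{"dx":-0.85,"dy":0.98,"dz":0,"ax":0,"ay":0,"az":0,"gripper":0},{"dx":-0.85,"dy":0.98,"dz":0,"ax":0,"ay":0,"az":0,"gripper":0},{"dx":-0.85,"dy":0.98,"dz":0,"ax":0,"ay":0,"az":0,"gripper":0},{"dx":-0.85,"dy":0.98,"dz":0,"ax":0,"ay":0,"az":0,"gripper":0},{"dx":0,"dy":0,"dz":0,"ax":0,"ay":0,"az":0,"gripper":0},{"dx":0,"dy":0,"dz":0,"ax":0,"ay":0,"az":0,"gripper":0}])

```text
clock: 2.52
eef_pos: [487.2, 190.0, 187.1]
eef_rot: [-3.141, 0.0, 1.424]
wrist_force: [-0.3, 0.0, -0.3]
finger_gap: 93.8
finger_force: 0.0
```

```bash
python3 - <<'E'
from h import *
import pickle
c=cams.camera('wrist');pickle.dump(c,open('w1.pkl','wb'));save(c,'w2')
print(ray(c,(256,192)),proj(c,[[622,29,123],[615,170,137]]))
E
```

```text
(array([497.71729204, 261.40502836, 386.06572723]), array([-0.02903986, -0.26136102, -0.96480418])) [[411.47589416 328.41873899]
 [410.27692885 198.30572196]]
```

View pics/w2.png

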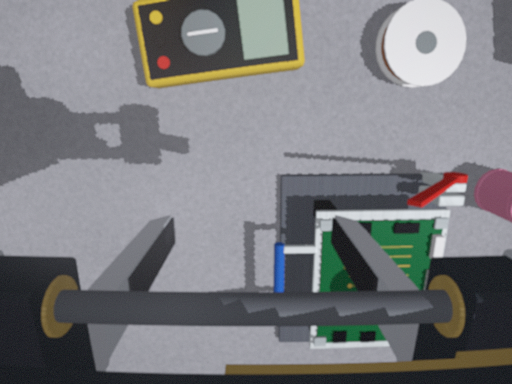

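The wrist view shows the board at (380,280), the blue bar at (279,265) and the red pointer, with its tip at about (412,203) and its hinge end at about (463,178). I'll refine the stand's frame and the pointer's angle from all three views.

```bash
python3 - <<'E'
from h import *
import pickle
np.set_printoptions(suppress=True,precision=2)
C=pickle.load(open('c0.pkl','rb'));C['wrist']=pickle.load(open('w1.pkl','rb'))
roi={'top':(185,206,144,182),'scene':(290,323,146,190),'wrist':(400,475,165,215)}
E={}
for n,(a,b,c,d) in roi.items():
    hsv=cv2.cvtColor(C[n]['image'],cv2.COLOR_RGB2HSV)
    m=((hsv[...,0]<6)|(hsv[...,0]>174))&(hsv[...,1]>120)&(hsv[...,2]>70)
    k=np.zeros_like(m);k[c:d,a:b]=1
    v,u=np.nonzero(m&k);p=np.c_[u,v].astype(np.float32)
    vx,vy,x0,y0=cv2.fitLine(p,cv2.DIST_HUBER,0,.01,.01).ravel()
    t=(p-[x0,y0])@[vx,vy];e=[np.array([x0+vx*q,y0+vy*q]) for q in(t.min()-.3,t.max()+.3)]
    s=lambda e:e[1] if n!='scene' else -e[1]
    e.sort(key=s); # hinge end first in top/wrist(small v); scene: hinge large v first
    E[n]=e;print(n,len(p),e)
def planeN(n): # plane through camera and image line
    o,d1=ray(C[n],E[n][0]);_,d2=ray(C[n],E[n][1]);q=np.cross(d1,d2);return q/np.linalg.norm(q)
for yaw in(-.147,):
  x=np.array([np.cos(yaw),np.sin(yaw),0]);y=np.array([-x[1],x[0],0])
  N={n:planeN(n) for n in E}
  for n in E: # direction in x-z plane lying in the image plane
    d=np.cross(N[n],y);d/=np.linalg.norm(d);d*=-np.sign(d@x);print('single',n,np.arctan2(d[2],-(d@x)))
  for i,j in(('top','scene'),('top','wrist'),('scene','wrist')):
    d=np.cross(N[i],N[j]);d/=np.linalg.norm(d);d*=np.sign(d[2]);print(i,j,'dir',-d@x,d@y,d[2],np.arctan2(d[2],-d@x))
    for k in(0,1):print(two(C[i],E[i][k],C[j],E[j][k]))
w=C['wrist'];hsv=cv2.cvtColor(w['image'],cv2.COLOR_RGB2HSV)
m=cv2.inRange(hsv,(108,150,60),(125,255,255));m[:225]=0;m[300:]=0;m[:,:260]=0;m[:,300:]=0
v,u=np.nonzero(m);print('bar wrist',u.min(),u.max(),v.min(),v.max());print(onz(w,(u.mean(),v.min()),56))
E
```

```text
top 76 [array([201.09, 148.71], dtype=float32), array([190.9 , 176.28], dtype=float32)]
scene 82 [array([317.86, 184.43], dtype=float32), array([298.34, 151.04], dtype=float32)]
wrist 736 [array([466.03, 172.65], dtype=float32), array([407.36, 205.27], dtype=float32)]
single top 0.7270449633426204
single scene 0.739664950125599
single wrist 0.7621850897463065
top scene dir 0.7330825043049048 -0.0059862293825559965 0.6801133780038652 0.7479339005388737
(array([716.33, 153.67,  49.96]), np.float64(0.4519587478546578))
(array([613.23, 171.32, 137.91]), np.float64(2.3040275441975315))
top wrist dir 0.7293381173205914 -0.007555673917310116 0.6841117031705499 0.7534118923582951
(array([719.18, 155.99,  47.85]), np.float64(5.487741009036822))
(array([609.54, 168.47, 146.31]), np.float64(2.905723837413869))
scene wrist dir 0.7303635811189767 -0.008857356354768933 0.6830011615022834 0.7519002971858717
(array([717.79, 156.39,  49.66]), np.float64(5.950988954395076))
(array([613.33, 167.43, 140.62]), np.float64(6.118666386895827))
bar wrist 274 283 243 292
[504.56 109.96  56.  ]
```

>>> jog_arm(commands=[{"dx":-0.87,"dy":0.98,"dz":0,"ax":0,"ay":0,"az":0,"gripper":0},{"dx":-0.87,"dy":0.98,"dz":0,"ax":0,"ay":0,"az":0,"gripper":0},{"dx":-0.87,"dy":0.98,"dz":0,"ax":0,"ay":0,"az":0,"gripper":0},{"dx":-0.86,"dy":0.98,"dz":0,"ax":0,"ay":0,"az":0,"gripper":0},{"dx":0,"dy":0,"dz":0,"ax":0,"ay":0,"az":0,"gripper":0},{"dx":0,"dy":0,"dz":0,"ax":0,"ay":0,"az":0,"gripper":0}])

```text
clock: 3.32
eef_pos: [621.6, 30.6, 187.1]
eef_rot: [-3.141, -0.0, 1.424]
wrist_force: [-1.0, -0.4, 0.2]
finger_gap: 93.7
finger_force: 0.0
```

```bash
python3 - <<'E'
from h import *
c=cams.camera('wrist');save(c,'w3')
s=manip.read_state();print(s['eef_pos'],proj(c,[[622,30,123],s['eef_pos']]))
E
```

```text
[621.51205201  30.76576685 187.37919214] [[253.54801144 193.18391502]
 [252.81795283 218.29618739]]
```

View pics/w3.png

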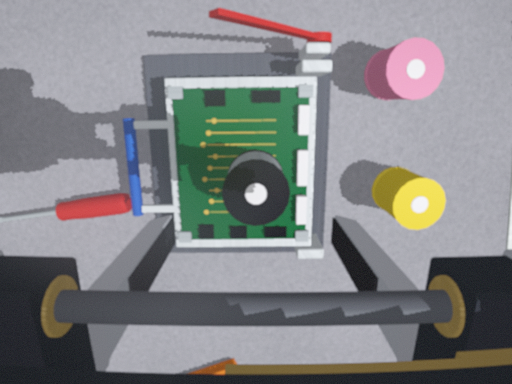

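The reel's top centre is at (256,193.5), within 3 px of the predicted position, and it's centred between the fingers. Descending.

>>> jog_arm(commands=[{"dx":0,"dy":0,"dz":0.86,"ax":0,"ay":0,"az":0,"gripper":0},{"dx":0,"dy":0,"dz":0.86,"ax":0,"ay":0,"az":0,"gripper":0},{"dx":0,"dy":0,"dz":0.86,"ax":0,"ay":0,"az":0,"gripper":0},{"dx":0,"dy":0,"dz":0,"ax":0,"ay":0,"az":0,"gripper":0},{"dx":0,"dy":0,"dz":0,"ax":0,"ay":0,"az":0,"gripper":0}])

```text
clock: 4.0
eef_pos: [622.6, 30.0, 86.0]
eef_rot: [3.139, -0.0, 1.423]
wrist_force: [-0.8, -1.3, 0.0]
finger_gap: 93.9
finger_force: 0.0
```

>>> jog_arm(commands=[{"dx":0,"dy":0,"dz":0,"ax":0,"ay":0,"az":0,"gripper":1},{"dx":0,"dy":0,"dz":0,"ax":0,"ay":0,"az":0,"gripper":1},{"dx":0,"dy":0,"dz":0,"ax":0,"ay":0,"az":0,"gripper":1},{"dx":0,"dy":0,"dz":0,"ax":0,"ay":0,"az":0,"gripper":1},{"dx":0,"dy":0,"dz":0,"ax":0,"ay":0,"az":0,"gripper":1},{"dx":0,"dy":0,"dz":0,"ax":0,"ay":0,"az":0,"gripper":1},{"dx":0,"dy":0,"dz":0,"ax":0,"ay":0,"az":0,"gripper":1},{"dx":0,"dy":0,"dz":0,"ax":0,"ay":0,"az":0,"gripper":1}], squeeze=30)

```text
clock: 5.0
eef_pos: [622.4, 29.2, 84.3]
eef_rot: [3.141, -0.0, 1.422]
wrist_force: [3.9, -0.5, 3.2]
finger_gap: 57.7
finger_force: 30.0
```

>>> jog_arm(commands=[{"dx":0,"dy":0,"dz":-0.3,"ax":0,"ay":0,"az":0,"gripper":1},{"dx":0,"dy":0,"dz":-0.5,"ax":0,"ay":0,"az":0,"gripper":1},{"dx":0,"dy":0,"dz":-0.6,"ax":0,"ay":0,"az":0,"gripper":1},{"dx":0,"dy":0,"dz":-0.6,"ax":0,"ay":0,"az":0,"gripper":1},{"dx":0,"dy":0,"dz":-0.5,"ax":0,"ay":0,"az":0,"gripper":1},{"dx":0,"dy":0,"dz":0,"ax":0,"ay":0,"az":0,"gripper":1}])

```text
clock: 5.75
eef_pos: [622.2, 29.3, 185.3]
eef_rot: [3.14, -0.0, 1.422]
wrist_force: [-0.1, -0.0, -3.7]
finger_gap: 57.2
finger_force: 30.0
```

>>> jog_arm(commands=[{"dx":-0.5,"dy":-0.09,"dz":0,"ax":0,"ay":0,"az":0,"gripper":1},{"dx":-0.9,"dy":-0.16,"dz":0,"ax":0,"ay":0,"az":0,"gripper":1},{"dx":-0.9,"dy":-0.16,"dz":0,"ax":0,"ay":0,"az":0,"gripper":1},{"dx":-0.9,"dy":-0.16,"dz":0,"ax":0,"ay":0,"az":0,"gripper":1},{"dx":-0.9,"dy":-0.16,"dz":0,"ax":0,"ay":0,"az":0,"gripper":1},{"dx":-0.9,"dy":-0.16,"dz":0,"ax":0,"ay":0,"az":0,"gripper":1},{"dx":-0.9,"dy":-0.16,"dz":0,"ax":0,"ay":0,"az":0,"gripper":1},{"dx":-0.9,"dy":-0.16,"dz":0,"ax":0,"ay":0,"az":0,"gripper":1},{"dx":-0.9,"dy":-0.16,"dz":0,"ax":0,"ay":0,"az":0,"gripper":1},{"dx":-0.9,"dy":-0.16,"dz":0,"ax":0,"ay":0,"az":0,"gripper":1}])

```text
clock: 7.0
eef_pos: [508.9, -303.4, 182.9]
eef_rot: [-3.14, -0.001, 1.422]
wrist_force: [0.7, -0.1, -5.0]
finger_gap: 57.8
finger_force: 30.0
```

>>> jog_arm(commands=[{"dx":-0.7,"dy":-0.16,"dz":0,"ax":0,"ay":0,"az":0,"gripper":1},{"dx":0,"dy":0,"dz":0,"ax":0,"ay":0,"az":0,"gripper":1},{"dx":0,"dy":0,"dz":0,"ax":0,"ay":0,"az":0,"gripper":1},{"dx":0,"dy":0,"dz":0,"ax":0,"ay":0,"az":0,"gripper":1}])

```text
clock: 7.5
eef_pos: [500.3, -328.0, 183.8]
eef_rot: [-3.141, -0.0, 1.423]
wrist_force: [0.3, 0.2, -3.4]
finger_gap: 57.3
finger_force: 30.0
```

```bash
python3 - <<'E'
from h import *
c=cams.camera('wrist');save(c,'w4')
s=manip.read_state();print(s['eef_pos'],s['wrist_force'],s['finger_gap'],proj(c,[[499.5,-329.7,18]]))
E
```

```text
[ 500.33376641 -328.01196041  183.91340703] [-0.21219031 -0.92289993 -2.97378541] 57.538819906560505 [[252.53412388 170.92296952]]
```

View pics/w4.png

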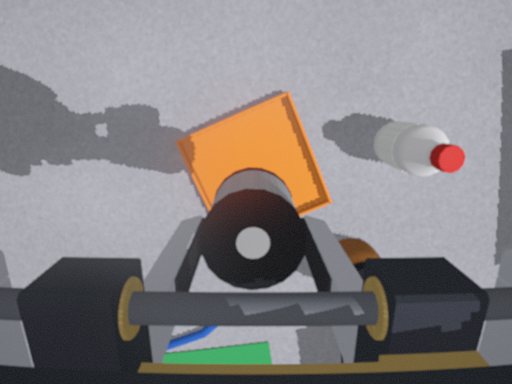

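The reel is held upright between the fingers at (253,242). The tray corners at (178,142), (287,93) and (329,203) put its centre near (253,172), which matches the prediction. Lowering.

>>> jog_arm(commands=[{"dx":0,"dy":0,"dz":0.5,"ax":0,"ay":0,"az":0,"gripper":1},{"dx":0,"dy":0,"dz":0.8,"ax":0,"ay":0,"az":0,"gripper":1},{"dx":0,"dy":0,"dz":0.8,"ax":0,"ay":0,"az":0,"gripper":1},{"dx":0,"dy":0,"dz":0.8,"ax":0,"ay":0,"az":0,"gripper":1},{"dx":0,"dy":0,"dz":0.5,"ax":0,"ay":0,"az":0,"gripper":1},{"dx":0,"dy":0,"dz":0.2,"ax":0,"ay":0,"az":0,"gripper":1},{"dx":0,"dy":0,"dz":0.1,"ax":0,"ay":0,"az":0,"gripper":1},{"dx":0,"dy":0,"dz":0,"ax":0,"ay":0,"az":0,"gripper":1},{"dx":0,"dy":0,"dz":0,"ax":0,"ay":0,"az":0,"gripper":1}])

```text
clock: 8.68
eef_pos: [500.5, -328.9, 36.8]
eef_rot: [3.141, 0.001, 1.422]
wrist_force: [0.7, 0.4, -4.7]
finger_gap: 57.1
finger_force: 30.0
```

>>> jog_arm(commands=[{"dx":0,"dy":0,"dz":0.03,"ax":0,"ay":0,"az":0,"gripper":1},{"dx":0,"dy":0,"dz":0.02,"ax":0,"ay":0,"az":0,"gripper":1},{"dx":0,"dy":0,"dz":0,"ax":0,"ay":0,"az":0,"gripper":1},{"dx":0,"dy":0,"dz":0,"ax":0,"ay":0,"az":0,"gripper":1}])

```text
clock: 9.18
eef_pos: [500.2, -328.7, 34.1]
eef_rot: [3.142, 0.0, 1.422]
wrist_force: [0.2, -0.1, -3.2]
finger_gap: 57.7
finger_force: 30.0
```

>>> jog_arm(commands=[{"dx":0,"dy":0,"dz":0.05,"ax":0,"ay":0,"az":0,"gripper":1},{"dx":0,"dy":0,"dz":0,"ax":0,"ay":0,"az":0,"gripper":1},{"dx":0,"dy":0,"dz":0,"ax":0,"ay":0,"az":0,"gripper":1},{"dx":0,"dy":0,"dz":0,"ax":0,"ay":0,"az":0,"gripper":1}])

```text
clock: 9.68
eef_pos: [500.2, -328.7, 32.1]
eef_rot: [3.142, 0.0, 1.422]
wrist_force: [-0.7, 0.2, -4.1]
finger_gap: 57.4
finger_force: 30.0
```

>>> jog_arm(commands=[{"dx":0,"dy":0,"dz":0.03,"ax":0,"ay":0,"az":0,"gripper":1},{"dx":0,"dy":0,"dz":0,"ax":0,"ay":0,"az":0,"gripper":1},{"dx":0,"dy":0,"dz":0,"ax":0,"ay":0,"az":0,"gripper":1}])

```text
clock: 10.05
eef_pos: [500.2, -328.6, 30.8]
eef_rot: [-3.142, -0.0, 1.422]
wrist_force: [-0.8, -0.7, -3.6]
finger_gap: 57.3
finger_force: 30.0
```

>>> jog_arm(commands=[{"dx":0,"dy":0,"dz":0.03,"ax":0,"ay":0,"az":0,"gripper":1},{"dx":0,"dy":0,"dz":0,"ax":0,"ay":0,"az":0,"gripper":1},{"dx":0,"dy":0,"dz":0,"ax":0,"ay":0,"az":0,"gripper":1}])

```text
clock: 10.42
eef_pos: [500.3, -328.8, 30.3]
eef_rot: [3.141, 0.0, 1.422]
wrist_force: [-3.2, 2.1, 5.8]
finger_gap: 57.2
finger_force: 30.0
```

The upward force shows the reel is on the tray floor. Releasing and lifting away.

>>> jog_arm(commands=[{"dx":0,"dy":0,"dz":0,"ax":0,"ay":0,"az":0,"gripper":0.2},{"dx":0,"dy":0,"dz":0,"ax":0,"ay":0,"az":0,"gripper":0},{"dx":0,"dy":0,"dz":0,"ax":0,"ay":0,"az":0,"gripper":0},{"dx":0,"dy":0,"dz":0,"ax":0,"ay":0,"az":0,"gripper":0},{"dx":0,"dy":0,"dz":0,"ax":0,"ay":0,"az":0,"gripper":0},{"dx":0,"dy":0,"dz":0,"ax":0,"ay":0,"az":0,"gripper":0}])

```text
clock: 11.18
eef_pos: [500.2, -328.7, 29.6]
eef_rot: [-3.142, -0.0, 1.422]
wrist_force: [0.8, 0.2, 0.1]
finger_gap: 93.9
finger_force: 0.0
```

>>> jog_arm(commands=[{"dx":0,"dy":0,"dz":-0.3,"ax":0,"ay":0,"az":0,"gripper":0},{"dx":0,"dy":0,"dz":-0.9,"ax":0,"ay":0,"az":0,"gripper":0},{"dx":0,"dy":0,"dz":-0.9,"ax":0,"ay":0,"az":0,"gripper":0},{"dx":0,"dy":0,"dz":-0.9,"ax":0,"ay":0,"az":0,"gripper":0},{"dx":0,"dy":0,"dz":-0.9,"ax":0,"ay":0,"az":0,"gripper":0},{"dx":0,"dy":0,"dz":0,"ax":0,"ay":0,"az":0,"gripper":0},{"dx":0,"dy":0,"dz":0,"ax":0,"ay":0,"az":0,"gripper":0}])

```text
clock: 12.05
eef_pos: [499.9, -328.5, 185.4]
eef_rot: [-3.141, -0.0, 1.422]
wrist_force: [0.0, 0.3, 0.1]
finger_gap: 94.4
finger_force: 0.0
```

```bash
python3 - <<'E'
from h import *
c=cams.camera('wrist');t=cams.camera('top')
a=cv2.resize(t['image'][175:265,300:420],(533,400),interpolation=cv2.INTER_CUBIC)
b=cv2.resize(c['image'],(533,400))[:,130:390]
cv2.imwrite('pics/rel.png',np.hstack([a,b])[:,:,::-1])
s=manip.read_state();print(s['eef_pos'],proj(c,[[500,-329,69],[499.5,-329.7,18]]),proj(t,[[500,-329,69]]))
E
```

```text
[ 499.81474853 -328.37850283  184.65229917] [[253.09372231 179.38611326]
 [252.73836302 170.18252762]] [[357.52115615 215.74817594]]
```

View pics/rel.png

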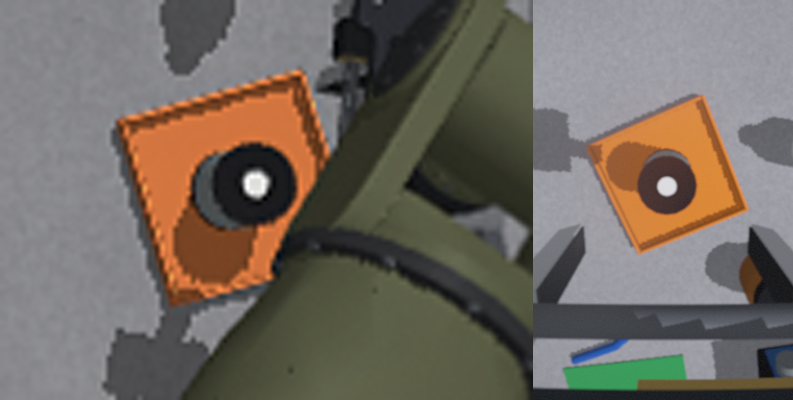

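The reel stands centred in the tray: its top is at (666,186) in the right half of the picture, and the fingers are clear. Next, the bar.

>>> jog_arm(commands=[{"dx":0.5,"dy":-0.08,"dz":0,"ax":0,"ay":0,"az":0,"gripper":0.57},{"dx":1,"dy":-0.16,"dz":0,"ax":0,"ay":0,"az":0,"gripper":0.57},{"dx":1,"dy":-0.16,"dz":0,"ax":0,"ay":0,"az":0,"gripper":0.57},{"dx":1,"dy":-0.16,"dz":0,"ax":0,"ay":0,"az":0,"gripper":0.57},{"dx":1,"dy":-0.16,"dz":0,"ax":0,"ay":0,"az":0,"gripper":0.57},{"dx":1,"dy":-0.16,"dz":0,"ax":0,"ay":0,"az":0,"gripper":0.57},{"dx":1,"dy":-0.16,"dz":0,"ax":0,"ay":0,"az":0,"gripper":0.57},{"dx":1,"dy":-0.16,"dz":0,"ax":0,"ay":0,"az":0,"gripper":0.57},{"dx":1,"dy":-0.16,"dz":0,"ax":0,"ay":0,"az":0,"gripper":0.57},{"dx":1,"dy":-0.16,"dz":0,"ax":0,"ay":0,"az":0,"gripper":0.57}])

```text
clock: 13.4
eef_pos: [495.2, 58.3, 185.3]
eef_rot: [-3.141, -0.0, 1.423]
wrist_force: [0.7, -0.9, -0.6]
finger_gap: 40.5
finger_force: 0.0
```

>>> jog_arm(commands=[{"dx":0,"dy":0,"dz":0,"ax":0,"ay":0,"az":0,"gripper":0.57},{"dx":0,"dy":0,"dz":0,"ax":0,"ay":0,"az":0,"gripper":0.57},{"dx":0,"dy":0,"dz":0,"ax":0,"ay":0,"az":0,"gripper":0.57}])

```text
clock: 13.78
eef_pos: [496.1, 55.5, 185.5]
eef_rot: [-3.141, 0.0, 1.421]
wrist_force: [0.1, 0.8, -0.4]
finger_gap: 40.1
finger_force: 0.0
```

```bash
python3 - <<'E'
from h import *
w=cams.camera('wrist');save(w,'w5')
hsv=cv2.cvtColor(w['image'],cv2.COLOR_RGB2HSV)
m=cv2.inRange(hsv,(108,150,60),(125,255,255))
for c in cv2.findContours(m,cv2.RETR_EXTERNAL,cv2.CHAIN_APPROX_NONE)[0]:
    if cv2.contourArea(c)>60:
        b=cv2.boxPoints(cv2.minAreaRect(c));print(cv2.contourArea(c),cv2.minAreaRect(c),[np.round(onz(w,q,56),1).tolist() for q in b])
s=manip.read_state();print(s['eef_pos'],s['finger_gap'],proj(w,[[497,57,56]]))
E
```

```text
736.5 ((254.5, 173.0), (96.0, 9.0), 90.0) [[501.1, 108.1, 56.0], [510.0, 106.8, 56.0], [495.2, 5.1, 56.0], [485.5, 6.6, 56.0]]
[496.17057438  55.45929008 185.5787521 ] 40.04221734341163 [[253.56007545 174.56238348]]
```

View pics/w5.png

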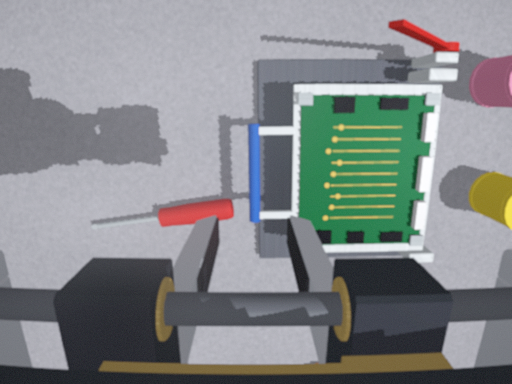

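The bar is at (254,173), vertical in the image and within about 2 mm of the tool axis. The screwdriver is clear of the path. Descending to grip it.

>>> jog_arm(commands=[{"dx":0,"dy":0.05,"dz":0.7,"ax":0,"ay":0,"az":0,"gripper":0.57},{"dx":0,"dy":0,"dz":0.9,"ax":0,"ay":0,"az":0,"gripper":0.57},{"dx":0,"dy":0,"dz":0.9,"ax":0,"ay":0,"az":0,"gripper":0.57},{"dx":0,"dy":0,"dz":0.7,"ax":0,"ay":0,"az":0,"gripper":0.57},{"dx":0,"dy":0,"dz":0.35,"ax":0,"ay":0,"az":0,"gripper":0.57},{"dx":0,"dy":0,"dz":0,"ax":0,"ay":0,"az":0,"gripper":0.57},{"dx":0,"dy":0,"dz":0,"ax":0,"ay":0,"az":0,"gripper":0.57}])

```text
clock: 14.7
eef_pos: [498.9, 55.8, 44.7]
eef_rot: [3.14, -0.0, 1.422]
wrist_force: [0.2, 0.1, -0.2]
finger_gap: 40.7
finger_force: 0.0
```

>>> jog_arm(commands=[{"dx":0,"dy":0,"dz":0,"ax":0,"ay":0,"az":0,"gripper":1},{"dx":0,"dy":0,"dz":0,"ax":0,"ay":0,"az":0,"gripper":1},{"dx":0,"dy":0,"dz":0,"ax":0,"ay":0,"az":0,"gripper":1},{"dx":0,"dy":0,"dz":0,"ax":0,"ay":0,"az":0,"gripper":1},{"dx":0,"dy":0,"dz":0,"ax":0,"ay":0,"az":0,"gripper":1}], squeeze=40)

```text
clock: 15.32
eef_pos: [498.2, 55.8, 43.6]
eef_rot: [3.142, 0.0, 1.422]
wrist_force: [-0.1, 0.3, 0.1]
finger_gap: 0.9
finger_force: 0.0
```

The fingers closed on nothing, so I need to look.

```bash
python3 - <<'E'
from h import *
C={n:cams.camera(n) for n in('scene','top','wrist')}
a=cv2.resize(C['scene']['image'][125:225,215:315],(400,400),interpolation=cv2.INTER_CUBIC)
b=cv2.resize(C['wrist']['image'][60:360,120:420],(400,400))
cv2.imwrite('pics/bar.png',np.hstack([a,b])[:,:,::-1])
s=manip.read_state();p=s['eef_pos'];print(p,s['finger_gap'],s['wrist_force'])
for n in C: print(n,proj(C[n],[p,p+[0,0,11],p-[0,0,8],[497.5,56.5,54]]).round(1).tolist())
E
```

```text
[498.21247428  55.83463648  43.62204346] 0.4097269004729274 [-0.60187846 -0.07016112 -0.02111892]
scene [[252.1, 174.8], [252.0, 172.6], [252.1, 176.4], [252.0, 172.5]]
top [[232.1, 217.7], [231.9, 217.4], [232.2, 217.8], [231.7, 217.7]]
wrist [[252.9, 218.4], [252.9, 224.5], [252.9, 214.4], [251.7, 223.3]]
```

View pics/bar.png

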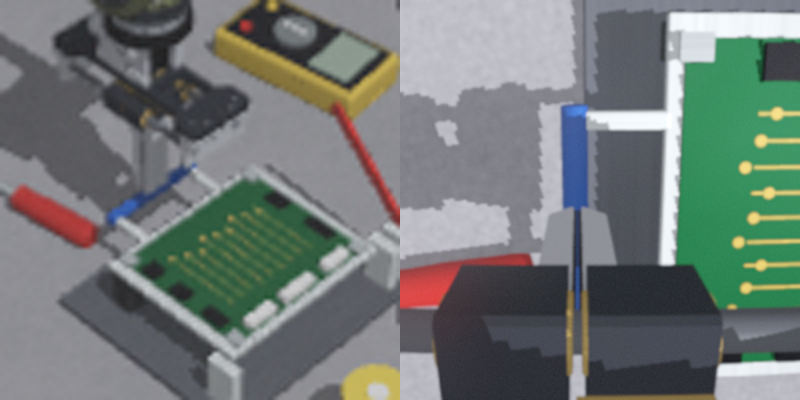

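The scene view shows the fingers coming down onto the bar. In the wrist view the bar runs behind the two closed fingers, so their tips may be above it. I'll check where the fingertips really are from pixels alone.

```bash
python3 - <<'E'
from h import *
from scipy.spatial.transform import Rotation as Ro
w=cams.camera('wrist');s=manip.read_state();R=Ro.from_euler('xyz',s['eef_rot']).as_matrix()
for X in(-8,0,8):
  print(X,[(z,proj(w,[s['eef_pos']+R@[X,0,z]])[0].round(1).tolist()) for z in(-40,-30,-20,-11,0,8)])
im=w['image']
for r in range(200,262,4): print(r,[''.join('%02x'%(v//1) for v in im[r,c]) for c in range(236,272,3)])
t=cams.camera('scene')['image']
print('scene')
for r in range(156,184,2): print(r,[''.join('%02x'%v for v in t[r,c]) for c in range(240,266,2)])
E
```

```text
-8 [(-40, [253.0, 257.4]), (-30, [253.0, 249.5]), (-20, [253.0, 242.3]), (-11, [253.0, 236.4]), (0, [253.0, 229.8]), (8, [253.0, 225.4])]
0 [(-40, [253.0, 243.9]), (-30, [253.0, 236.5]), (-20, [253.0, 229.9]), (-11, [253.0, 224.5]), (0, [253.0, 218.4]), (8, [253.0, 214.4])]
8 [(-40, [253.0, 230.0]), (-30, [253.0, 223.3]), (-20, [253.0, 217.2]), (-11, [253.0, 212.3]), (0, [253.0, 206.8]), (8, [253.0, 203.2])]
200 ['bebec7', 'bebec6', '5c6b98', '3a5796', '395799', '375898', '345799', '335495', '4f5f90', '7f838d', '676873', '595a64']
204 ['bcbdc5', 'c1c1c9', '6a769d', '355494', '3b599b', '345899', '395799', '335595', '4d5d8e', '7b7f8c', '707580', '51555c']
208 ['c0c0c9', 'bebec5', '6a769d', '395796', '39599a', '36579a', '345497', '325295', '4e5d8d', '7e838e', '7c808c', '555960']
212 ['bebfc6', 'b9b8c1', '63739a', '335393', '385699', '355699', '335597', '325596', '455b8d', '7c818d', '5d626b', '52585f']
216 ['bfc0c7', 'bebfc6', '828aa1', '7e8599', '8a8d99', '415c94', '3a5695', '8a8f9a', '838795', '81868f', '737884', '4f535d']
220 ['92949b', '8f9099', '929299', '8f9299', '93939a', '434652'
[... 2507 characters left out ...]
094', '8d8d93', '908f96']
174 ['5c5b5f', '5b5c60', '595b5d', '58585b', '384568', '2c3d6a', '2b3d67', '50535f', '5a5a5e', '5b5c5f', '656669', '909195', '908f95']
176 ['5c5b5f', '5a5a5f', '4f566b', '3c60ac', '395eaa', '384562', '58585d', '5b595e', '85868b', '8e8e93', '86858b', '535558', '9ca6a5']
178 ['8a8a8f', '3e5691', '3c62af', '36579e', '505466', '5b5a5e', '58585c', '8c8d93', '8f8e94', '8f8f94', '8f9397', '96a29f', '335d42']
180 ['8f8f95', '324674', '969fac', 'afb3b6', '616367', '7b7b80', '8d8e93', '8e8e94', '79787e', 'abaeb1', '567363', '2f5c3f', '2e5b3e']
182 ['5e565a', '58595f', '7d7e82', '888c8d', 'b7bbbc', 'a3a6aa', '8e8d93', '8a8d92', '8b9594', '376046', '2d5b3e', '2e5c3e', '2f5c3f']
```

By pixels the fingers end about 18 mm behind the TCP: the front edge is at wrist row 216 where 203 was expected, and the scene view shows the bar passing below the tips. The stated 8 mm nose length doesn't hold, and the fingers closed above the bar. Going 18 mm lower is still clear of the base whichever figure is right. I'll reopen, lower and close.

>>> jog_arm(commands=[{"dx":0,"dy":0,"dz":0,"ax":0,"ay":0,"az":0,"gripper":0.6},{"dx":0,"dy":0,"dz":0,"ax":0,"ay":0,"az":0,"gripper":0.6},{"dx":0,"dy":0,"dz":0,"ax":0,"ay":0,"az":0,"gripper":0.6},{"dx":0,"dy":0,"dz":0,"ax":0,"ay":0,"az":0,"gripper":0.6},{"dx":0,"dy":0,"dz":0.15,"ax":0,"ay":0,"az":0,"gripper":0.6},{"dx":0,"dy":0,"dz":0.15,"ax":0,"ay":0,"az":0,"gripper":0.6},{"dx":0,"dy":0,"dz":0.15,"ax":0,"ay":0,"az":0,"gripper":0.6},{"dx":0,"dy":0,"dz":0,"ax":0,"ay":0,"az":0,"gripper":0.6},{"dx":0,"dy":0,"dz":0,"ax":0,"ay":0,"az":0,"gripper":0.6}])

```text
clock: 16.7
eef_pos: [498.3, 55.9, 25.7]
eef_rot: [3.141, -0.0, 1.422]
wrist_force: [0.1, 1.1, 0.5]
finger_gap: 37.4
finger_force: 0.0
```

>>> jog_arm(commands=[{"dx":0,"dy":0,"dz":0,"ax":0,"ay":0,"az":0,"gripper":1},{"dx":0,"dy":0,"dz":0,"ax":0,"ay":0,"az":0,"gripper":1},{"dx":0,"dy":0,"dz":0,"ax":0,"ay":0,"az":0,"gripper":1},{"dx":0,"dy":0,"dz":0,"ax":0,"ay":0,"az":0,"gripper":1},{"dx":0,"dy":0,"dz":0,"ax":0,"ay":0,"az":0,"gripper":1}])

```text
clock: 17.32
eef_pos: [497.4, 56.0, 25.6]
eef_rot: [-3.14, 0.0, 1.422]
wrist_force: [-6.6, 1.7, 6.0]
finger_gap: 10.9
finger_force: 40.0
```

The bar is gripped, but at a gap of 10.9 mm with some upward force, so the tips may be holding above its centre. I'll regrip 5 mm deeper.

>>> jog_arm(commands=[{"dx":0,"dy":0,"dz":0,"ax":0,"ay":0,"az":0,"gripper":0.75},{"dx":0,"dy":0,"dz":0,"ax":0,"ay":0,"az":0,"gripper":0.75},{"dx":0,"dy":0,"dz":0.06,"ax":0,"ay":0,"az":0,"gripper":0.75},{"dx":0,"dy":0,"dz":0.06,"ax":0,"ay":0,"az":0,"gripper":0.75},{"dx":0,"dy":0,"dz":0,"ax":0,"ay":0,"az":0,"gripper":1},{"dx":0,"dy":0,"dz":0,"ax":0,"ay":0,"az":0,"gripper":1},{"dx":0,"dy":0,"dz":0,"ax":0,"ay":0,"az":0,"gripper":1},{"dx":0,"dy":0,"dz":0,"ax":0,"ay":0,"az":0,"gripper":1}])

```text
clock: 18.32
eef_pos: [497.4, 56.0, 20.6]
eef_rot: [-3.139, 0.0, 1.422]
wrist_force: [-5.0, 0.8, 1.8]
finger_gap: 10.8
finger_force: 40.0
```

```bash
python3 - <<'E'
import numpy as np
th=np.linspace(0,.75,11);x=-190*np.cos(th);z=190*np.sin(th)
print(np.round(np.diff(x)/40,3),np.round(-np.diff(z)/40,3),x[-1]-x[0],z[-1])
E
```

```text
[0.013 0.04  0.066 0.092 0.118 0.143 0.167 0.19  0.212 0.233] [-0.356 -0.354 -0.35  -0.344 -0.336 -0.326 -0.315 -0.301 -0.286 -0.27 ] 50.97911491397403 129.5113644044335
```

The gap is 10.8 mm at both depths, so the hold is sound. Folding up along the arc.

>>> jog_arm(commands=[{"dx":0,"dy":0.02,"dz":-0.36,"ax":0,"ay":0,"az":0,"gripper":1},{"dx":0,"dy":0.05,"dz":-0.35,"ax":0,"ay":0,"az":0,"gripper":1},{"dx":0,"dy":0.07,"dz":-0.35,"ax":0,"ay":0,"az":0,"gripper":1},{"dx":0,"dy":0.1,"dz":-0.34,"ax":0,"ay":0,"az":0,"gripper":1},{"dx":0,"dy":0,"dz":0,"ax":0,"ay":0,"az":0,"gripper":1},{"dx":0,"dy":0,"dz":0,"ax":0,"ay":0,"az":0,"gripper":1}])

```text
clock: 19.08
eef_pos: [507.0, 54.6, 78.3]
eef_rot: [-3.14, 0.0, 1.422]
wrist_force: [-12.5, 2.4, 7.0]
finger_gap: 10.6
finger_force: 40.0
```

>>> jog_arm(commands=[{"dx":0,"dy":0.07,"dz":-0.34,"ax":0,"ay":0,"az":0,"gripper":1},{"dx":0,"dy":0.13,"dz":-0.33,"ax":0,"ay":0,"az":0,"gripper":1},{"dx":0,"dy":0.16,"dz":-0.31,"ax":0,"ay":0,"az":0,"gripper":1},{"dx":0,"dy":0.18,"dz":-0.3,"ax":0,"ay":0,"az":0,"gripper":1},{"dx":0,"dy":0,"dz":0,"ax":0,"ay":0,"az":0,"gripper":1},{"dx":0,"dy":0,"dz":0,"ax":0,"ay":0,"az":0,"gripper":1}])

```text
clock: 19.82
eef_pos: [532.3, 51.0, 130.2]
eef_rot: [3.133, -0.001, 1.422]
wrist_force: [18.4, 1.6, -10.7]
finger_gap: 10.8
finger_force: 39.9
```

```bash
cat > ang.py <<'E'
from h import *
from scipy.optimize import fsolve
s=manip.read_state();p=s['eef_pos'];print(p,s['wrist_force'])
# pull-line: rise of the grip since closing on the flat panel
dz=p[2]-20.6
print('theta from rise',fsolve(lambda t:190*np.sin(t)+4*np.cos(t)-4-dz,.5))
# bar in the views on its end pixels
for n in('top','scene','wrist'):
    c=cams.camera(n);hsv=cv2.cvtColor(c['image'],cv2.COLOR_RGB2HSV)
    m=cv2.inRange(hsv,(106,120,50),(127,255,255))
    b=np.array(proj(c,[[p[0],p[1],p[2]+30]])[0]);k=np.zeros_like(m);x,y=b.astype(int);r=90 if n=='wrist' else 30
    k[max(0,y-r):y+r,max(0,x-r):x+r]=1;v,u=np.nonzero(m&(k*255));print(n,b,len(u),u.min(),u.max(),v.min(),v.max())
E
python3 ang.py
```

```text
[532.32178184  51.04495764 130.22371956] [ 18.41287638   1.61821486 -10.65507991]
theta from rise [0.61981306]
top [231.88115997 202.81828943] 4 245 245 204 207
scene [258.74385438 155.01199603] 33 248 266 150 163
wrist [253.42047882 236.47245781] 3121 241 264 146 292
```

>>> jog_arm(commands=[{"dx":0,"dy":0.16,"dz":-0.16,"ax":0,"ay":0,"az":0,"gripper":1},{"dx":0,"dy":0.15,"dz":-0.16,"ax":0,"ay":0,"az":0,"gripper":1},{"dx":0,"dy":0.15,"dz":-0.16,"ax":0,"ay":0,"az":0,"gripper":1},{"dx":0,"dy":0,"dz":0,"ax":0,"ay":0,"az":0,"gripper":1},{"dx":0,"dy":0,"dz":0,"ax":0,"ay":0,"az":0,"gripper":1},{"dx":0,"dy":0,"dz":0,"ax":0,"ay":0,"az":0,"gripper":1}])

```text
clock: 20.72
eef_pos: [547.3, 49.0, 149.5]
eef_rot: [3.141, -0.001, 1.423]
wrist_force: [-9.1, 4.2, 6.2]
finger_gap: 10.6
finger_force: 40.0
```

```bash
python3 ang.py
```

```text
[547.29716749  49.00904711 149.47687415] [-9.11860252  4.2466771   6.22654508]
theta from rise [0.75322422]
top [232.29471237 196.68394223] 9 243 246 197 201
scene [261.92210709 152.81805785] 38 252 270 147 161
wrist [253.00727525 236.4761303 ] 3052 241 263 146 292
```

The panel is at about 0.753 rad. I'll release gently and retreat upwards.

>>> jog_arm(commands=[{"dx":0,"dy":0,"dz":0,"ax":0,"ay":0,"az":0,"gripper":0.75},{"dx":0,"dy":0,"dz":0,"ax":0,"ay":0,"az":0,"gripper":0.75},{"dx":0,"dy":0,"dz":0,"ax":0,"ay":0,"az":0,"gripper":0.75},{"dx":0,"dy":0,"dz":-0.3,"ax":0,"ay":0,"az":0,"gripper":0.75},{"dx":0,"dy":0,"dz":-0.8,"ax":0,"ay":0,"az":0,"gripper":0.75},{"dx":0,"dy":-0.3,"dz":-0.8,"ax":0,"ay":0,"az":0,"gripper":0.75},{"dx":0,"dy":-0.8,"dz":-0.5,"ax":0,"ay":0,"az":0,"gripper":0.75},{"dx":0,"dy":-0.8,"dz":0,"ax":0,"ay":0,"az":0,"gripper":0.75},{"dx":0,"dy":0,"dz":0,"ax":0,"ay":0,"az":0,"gripper":0.75},{"dx":0,"dy":0,"dz":0,"ax":0,"ay":0,"az":0,"gripper":0.75}])

```text
clock: 22.12
eef_pos: [472.7, 59.7, 243.8]
eef_rot: [3.141, -0.0, 1.422]
wrist_force: [0.2, 0.3, 0.2]
finger_gap: 23.3
finger_force: 0.0
```

```bash
python3 - <<'E'
from h import *
np.set_printoptions(suppress=True,precision=3)
w=cams.camera('wrist');sc=cams.camera('scene');B={}
x=np.array([.989,-.147,0]);y=np.array([.147,.989,0]);H=np.array([498,56.6,0])+190*x+[0,0,50]
for n,c in(('wrist',w),('scene',sc)):
    hsv=cv2.cvtColor(c['image'],cv2.COLOR_RGB2HSV);m=cv2.inRange(hsv,(106,120,50),(127,255,255))
    u0,v0=proj(c,[H-190*np.cos(.75)*x+[0,0,133]])[0];print(n,u0,v0)
    for q in cv2.findContours(m,cv2.RETR_EXTERNAL,cv2.CHAIN_APPROX_NONE)[0]:
        r=cv2.minAreaRect(q)
        if cv2.contourArea(q)>15 and np.hypot(r[0][0]-u0,r[0][1]-v0)<90:
            o,d=ray(c,r[0]);P=o+d*((H-o)@y)/(d@y);L=P-H;B[n]=r[0]
            # intersect the ray with the bar's circle
            l=np.array([-(L@x),L[2]]);print(n,cv2.contourArea(q),r,'in mid-plane',l,np.arctan2(l[1],l[0])-.021,np.hypot(*l))
if len(B)==2:
    P,e=two(w,B['wrist'],sc,B['scene']);L=P-H;print('stereo',P,e,np.arctan2(L[2],-(L@x))-.021)
hsv=cv2.cvtColor(w['image'],cv2.COLOR_RGB2HSV)
m=(((hsv[...,0]<6)|(hsv[...,0]>174))&(hsv[...,1]>120)&(hsv[...,2]>70)).astype(np.uint8)
for q in cv2.findContours(m,cv2.RETR_EXTERNAL,cv2.CHAIN_APPROX_NONE)[0]:
    if cv2.contourArea(q)>60: print('red',cv2.contourArea(q),cv2.minAreaRect(q))
print('expected tip',proj(w,[[613,168.5,140],[713,156,50]]));save(w,'w6');print(manip.read_state()['eef_pos'])
E
```

```text
wrist 343.4283436425129 192.6726825828279
wrist 1611.5 ((341.82916259765625, 187.91647338867188), (15.630474090576172, 120.49948120117188), 2.862405300140381) in mid-plane [136.008 116.98 ] 0.6893248041384165 179.3951726596959
scene 262.211897783214 152.1422493975292
scene 44.0 ((262.423095703125, 152.88461303710938), (2.496150493621826, 26.34825897216797), 56.30992889404297) in mid-plane [137.954 130.359] 0.7361016906759886 189.80198223520128
stereo [548.197  51.574 177.892] 1.16727266333024 0.7207799681133052
red 956.5 ((219.57998657226562, 199.55999755859375), (16.82914161682129, 64.34672546386719), 81.8698959350586)
red 392.0 ((417.8227233886719, 50.057220458984375), (61.03055953979492, 11.478423118591309), 17.650123596191406)
expected tip [[389.721  42.351]
 [441.202  56.851]]
[472.7    59.602 243.235]
```

The panel measures 0.72 to 0.75 rad against the pointer's 0.73 to 0.76, within tolerance. The reel was left standing and the arm is clear, so I'm handing in.

```bash
python3 -c "
from cell import job
print(job.sign_off())"
```

```text
the job is handed in; nothing more can be done
None
```

The reel stands upright in the orange tray and the panel is folded to about 0.74 rad, against about 0.75 rad measured for the pointer; the job is handed in, but sign-off returned no verdict.

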